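# Close and latch the contact grill for preheating

### The job

Get the small contact grill ready to preheat: draw the sliding catch on its handle fully back, push the sprung top plate down until it lies level on its buffers, and, holding it there, slide the catch fully home under the keeper so that the plate stays shut when you let go. Do it by feel: do not force the plate onto its buffers or ram the bolt against the keeper, and leave the things standing round the grill where they are.

Things in the scene. Friction and masses are not known exactly. Their poses are not given: they have to be found in the camera images.
- grill: Small steel contact grill (sandwich press), fixed: base casing 170 mm deep (x), 200 mm wide (y), hinged top plate above. Origin at the centre of the base's underside, on the table; its -x is the front (handle side, towards the robot), +y its left seen from the robot, z up. The plate's hinge line runs along y at x = 65, z = 75 mm.
- grill_plate (a joint): Tilt of the top plate about its back hinge, rad: 0 = level (closed), 0.6 = wide open, front up. Springs hold it open and throw it up when let go: pressing at the thumb catch takes 2 to 4 N at first, 7 to 10 N near level. There the underside of its black handle meets two rubber buffers and the force rises steeply, by 12 N or so in the first mm. The handle's front edge is 183 mm from the hinge.
- grill_catch (a joint): Travel of the thumb catch along the handle, m: 0 = drawn fully back (to the grill's +y, left), growing to the right (-y); 0.026 = fully home, bolt tip against the keeper's end wall. It starts shot out about half-way or more and stays where it is left (friction about 2 N).
- tab_foot (a point): Foot of the catch's upright steel tab, mid-way on its flat thumb plate; moves with catch and plate, axes of the top plate. Tab: 18 mm up from here, 12 mm wide (y), 18 deep (x). Thumb plate: 52 (y) x 26 mm (x), so tips can straddle the tab and press on it. From the hinge line: 163 mm forward, 11 mm up in the plate's axes; 20 mm left of the grill's middle at catch travel 0.
- bolt_tip (a point): End of the catch's flat steel bolt (10 mm deep in x, 6 mm thick in z), which comes out of the right (-y) end of the 100 mm wide handle; the middle of its end face, 74 mm right of tab_foot and 13 mm below it. Moves with the catch.
- grill_keeper: Stop bracket on the base's front, origin and axes of grill: two rubber buffers and, front right, a bent keeper. Lip: y -60 to -85, x -107 to -89, z 77.8 to 81.8 mm; end wall y = -80. Thumbscrews set it up to 4 mm higher or lower, not seen in this pose: feel for it. Plate on buffers: bolt passes 1.8 mm under the lip; higher, it hits the lip; out over 6 mm, it lands on top. Bears 30 N.
- salt_shaker: salt shaker, 44 mm wide, 90 mm tall, loose, beside the grill; a bystander. Origin at the centre of its underside.
- pepper_mill: wooden pepper mill, 58 mm wide, 150 mm tall, loose, beside the grill; a bystander. Origin at the centre of its underside.
- honey_jar: small glass jar with screw lid, 58 x 62 mm, 86 mm tall, loose, beside the grill; a bystander. Origin at the centre of its underside.
- price_block_1: small black price sign on a wooden foot, 22 x 62 mm, 58 mm tall, loose, in front of the grill; a bystander. Origin at the centre of its underside.

How it is judged:
On the way, in this order (a step that is already met when the one before it is completed fails the run):
1. the catch is drawn back clear of the keeper (value of joint grill_catch below 0.005 m), for 0.1 s.
2. the top plate is pressed down level while the catch is still back (value of joint grill_plate below 0.035 rad and value of joint grill_catch below 0.008 m), for 0.1 s.
At the end, for the whole second after the job is handed in: the top plate lies level (within 0.04 rad) and still, held down by the catch, whose bolt is home under the keeper (travel over 21 mm of 26 mm) (value of joint grill_plate below 0.04 rad and value of joint grill_catch above 0.021 m and velocity of joint grill_plate below 0.02 rad/s); the robot touches nothing.
It fails at once if buffers or keeper loaded with more than 30 N (plate forced down, bolt rammed) (contact force between grill_keeper and anything else above 30 N).
It fails at once if the salt shaker is pushed more than 30 mm (distance of salt_shaker from where it was at the start of the episode above 0.03 m).
It fails at once if the pepper mill is pushed more than 30 mm (distance of pepper_mill from where it was at the start of the episode above 0.03 m).
It fails at once if the honey jar is pushed more than 30 mm (distance of honey_jar from where it was at the start of the episode above 0.03 m).
It fails at once if the price block is pushed more than 30 mm (distance of price_block_1 from where it was at the start of the episode above 0.03 m).
It also fails if it takes over 45 s, if anything falls off the work surface, if the arm or the gripper's body presses on something with over 40 N, if the wrist force passes 120 N, or if a joint passes its speed limit or range.

### The arm

A 6-joint arm with a two-finger parallel gripper is mounted at the origin on a cart in front of the work surface, level with it; the furniture and walls round the work are solid. World frame = base frame: x ahead of the robot, y to its left, z up, the work surface at z = 0. Lengths are in m, angles in rad, forces in N, time in s.
With the tool pointing down it reaches from about 0.3 to 0.875 m from the base axis. Payload 6.4 kg.
Tool frame: the origin (TCP) lies at the centre of the arm's flange, where the gripper is bolted on; the fingertips stand 173 mm ahead of it and the grasp point (between the pads) lies 155 mm ahead of it (ctrl.pinch_z is the distance from the TCP to the grasp point, in m); z points along the fingers, y is the direction in which the jaws open and shut (so a half turn about z gives the same grasp; the last joint's range is limited). The gripper opens to 85 mm and grips with 20 to 120 N. Pads are 22 mm wide; open, the fingers measure 114 mm over their backs; the gripper's body (76 mm by 85 mm) begins 54 mm behind the grasp point. The pads swing forward as they close: fully open they stand 13 mm farther back than shut.
Start: joints at [1.09, 0.181, 1.607, -0, 1.354, -0.206], TCP at [0.156, 0.553, 0.405] pointing down, gripper open.
Joint ranges: [-2.99, 2.99], [-0.89, 2.07], [0.3, 2.58], [-1.14, 4.28], [0, 2.63], [-3.12, 3.12]. Speed limits (rad/s): [2.57, 2.57, 3.01, 3.14, 3.14, 3.14].

### API

Orientations are given as a unit quaternion [w, x, y, z].
In Python, from bench import ctrl gives the robot as it stands.
- The arm moves only by the tool drive_tool, never from a script. Its argument "commands" is a list that holds one entry, the list of rows, each a list of 7 numbers: the shift along the tool's x, y, z in units of 50 mm (1.0 is 50 mm), then the turn, a rotation vector about the tool's x, y, z in units of 8 degrees (1.0 is 8 degrees), then the closure in counts, from 0 (fully open) to 255 (shut). A call has 1 to 10 rows; each row shifts and turns the commanded pose from where the row before left it, along the tool's axes as they then stand; what a row does not reach is not made up. A row lasts 1/10 s, in which the tool goes at most 50 mm and 8.59 degrees, less where a joint would pass 70% of its speed; a pose out of reach is approached as far as the arm can. A call is refused whole if a number of a shift passes 1 or a number of a turn 1, either way. A call with a gripper value outside its range is refused whole. The fingers move at their own pace and stop on an object; the grip force is fixed at half the most. Time passes only in rows, so rows that do not move let the fingers close. It gives the time, the measured TCP pose, the force and the opening at its end, in the units of the state.
- ctrl.get_obs(): the state, without advancing time (a new reading comes with each control period).
- ctrl.camera(name): name is "scene" or "top" or "wrist"; returns a dict with "pixels" (384x512x3 uint8, red, green, blue), "depth" (384x512 float32, m along the optical axis (not along the pixel's ray), 0 where there is no reading), "intrinsics" (3x3 intrinsics, pixels), "R" (3x3) and "t" (3): a world point X has camera coordinates R X + t; the wrist camera has in their place "tool_from_camera" (4x4, takes a point from camera to tool coordinates, whose origin is the TCP and whose axes are the flange's). Camera axes: x right, y down, z forward; pixel columns grow to the right and rows downward; lengths in m; the calibration is good to about 2 mm. A picture is of the moment at which its call begins: read the wrist's pose just before it.
- ctrl.hand_in(): hands the job in, once; it reports no verdict.
The state is a dict: "time_s": time; "q": joint angles; "dq": joint speeds; "joint_efforts": joint torques, N m; "eef_pos": TCP position; "eef_rot": TCP orientation; "wrist_force": force on the tool from outside, world axes, zero at the start; "torque": the same for the moment, N m; "opening": opening from 0.0 (shut) to 1.0 (fully open).
Only numpy, scipy, OpenCV 4.12 (cv2) and the standard library are available. Lean on these libraries where they do the work, as an engineer would, in place of code of your own. Each camera call takes 0.05 s, during which the arm holds its last target. There are 200 camera calls.

## Working session

There is one attempt and no reset: what is moved stays moved. The work goes in short steps, Python scripts to look and compute and a tool call to move; the robot and the scene stay as the last step left them, time stands still between calls to the robot, and variables do not carry over. Pictures are saved under pics/ and viewed, about 8 in all and at most 12, crops included, and the job is handed in when it is done.

Besides the shell and the picture viewer there is one more tool, called after "Call:" as name([rows], argument=value, ...), one row to a line, values as JSON. drive_tool: Moves the arm, as the interface text tells. Its arguments: {"type":"object","properties":{"commands":{"type":"array","items":{"type":"array","items":{"type":"array","items":{"type":"number"}}}}},"required":["commands"]}

```bash
mkdir -p pics
cat > h.py <<'E'
import numpy as np, cv2
from bench import ctrl
def world(c,u,v,d=None):
    K=c["intrinsics"]; d=c["depth"][v,u] if d is None else d
    p=np.array([(u-K[0,2])*d/K[0,0],(v-K[1,2])*d/K[1,1],d])
    return np.asarray(c["R"]).T@(p-np.asarray(c["t"]))
E
python3 - <<'E'
from h import *
o=ctrl.get_obs(); print({k:np.round(v,3) for k,v in o.items()})
for n in ("scene","top"):
    c=ctrl.camera(n); np.save(n+".npy",c,allow_pickle=True)
    cv2.imwrite(f"pics/{n}1.png",c["pixels"][:,:,::-1]); print(n,c["intrinsics"],c["R"],c["t"])
E
```

```text
{'time_s': np.float64(0.0), 'q': array([ 1.09 ,  0.182,  1.608,  0.   ,  1.354, -0.206]), 'dq': array([-0.   ,  0.001, -0.002,  0.001,  0.002, -0.001]), 'joint_efforts': array([-0.0000e+00, -4.4486e+01, -3.5134e+01, -0.0000e+00,  9.0000e-03,
        0.0000e+00]), 'eef_pos': array([0.156, 0.553, 0.404]), 'eef_rot': array([-0.   ,  0.137,  0.991, -0.001]), 'wrist_force': array([-0.909,  0.03 , -0.357]), 'torque': array([-0.016,  0.008,  0.008]), 'opening': np.float64(1.001)}
scene [[393.71715757   0.         254.01141715]
 [  0.         393.71715757 192.72276099]
 [  0.           0.           1.        ]] [[-0.98698717  0.160703   -0.00555647]
 [ 0.12746196  0.7608301  -0.63631046]
 [-0.09802947 -0.6287385  -0.77141307]] [ 0.60166267 -0.13565335  1.05772351]
top [[443.21925794   0.         262.16837416]
 [  0.         443.21925794 195.34064475]
 [  0.           0.           1.        ]] [[ 0.02090937 -0.99959536  0.01928516]
 [-0.99635503 -0.02242944 -0.08230168]
 [ 0.08270093 -0.01749399 -0.99642085]] [0.09039864 0.61898818 1.04751195]
```

View pics/scene1.png

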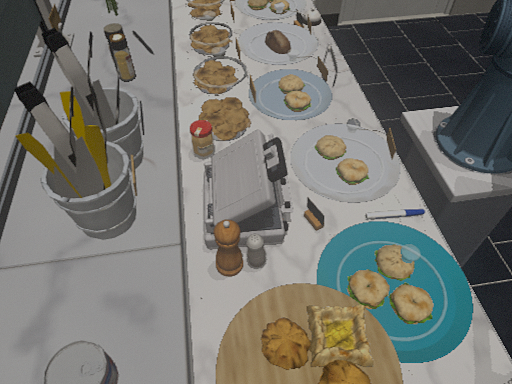

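View pics/top1.png

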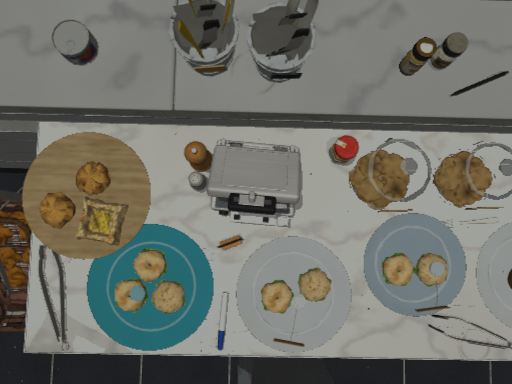

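The scene view shows the grill at about (240,190) with its plate open. Pepper and salt stand at (229,250) and (256,250), and the price block at (315,215). In the top view the grill is at (255,180), the handle at (255,205), pepper and salt are on the left, and honey is at (344,150). Next I'll enlarge the grill.

Run:
```python
from h import *
c=np.load("top.npy",allow_pickle=True).item()
im=c["pixels"][125:255,185:355,::-1]
a=cv2.resize(im,None,fx=4.6,fy=4.6,interpolation=cv2.INTER_CUBIC)
cv2.imwrite("pics/top2.png",a)
for n,(u,v) in dict(tl=(219,140),tr=(296,140),pep=(197,153),salt=(196,180),honey=(346,146),price=(231,242),handleL=(232,205),handleR=(274,205),ff=(250,222),R=(290,222)).items(): print(n,world(c,u,v).round(3))
```

```text
tl [0.746 0.21  0.043]
tr [ 0.76   0.021 -0.002]
pep [0.697 0.249 0.137]
salt [0.643 0.256 0.089]
honey [ 0.73  -0.086  0.088]
price [0.504 0.175 0.052]
handleL [0.583 0.168 0.182]
handleR [0.585 0.082 0.176]
ff [0.551 0.132 0.051]
R [ 0.555  0.033 -0.001]
```

View pics/top2.png

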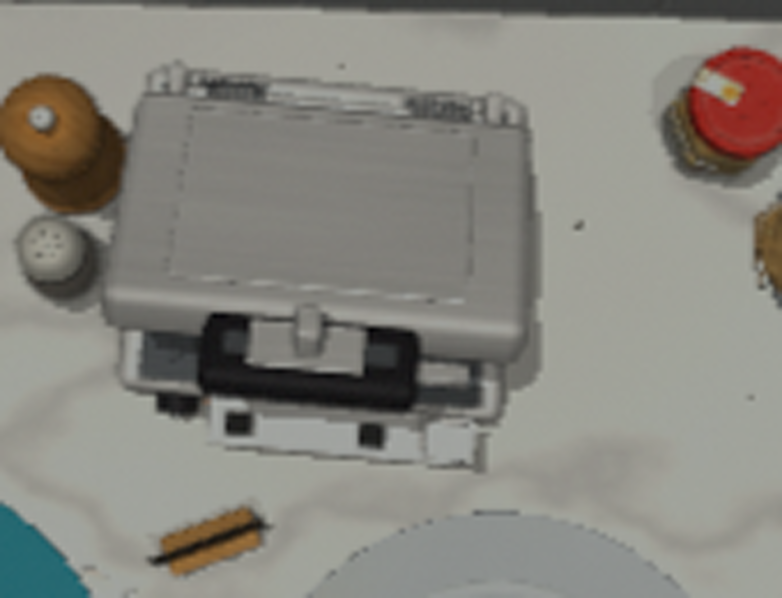

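Call:
drive_tool([
  [[-0.8,-0.47,-0.07,0,0,0,0],[-0.8,-0.47,-0.07,0,0,0,0],[-0.8,-0.47,-0.07,0,0,0,0],[-0.8,-0.47,-0.07,0,0,0,0],[-0.8,-0.47,-0.07,0,0,0,0],[-0.8,-0.47,-0.07,0,0,0,0],[-0.8,-0.47,-0.07,0,0,0,0],[-0.8,-0.47,-0.07,0,0,0,0],[-0.8,-0.47,-0.07,0,0,0,0],[-0.8,-0.47,-0.07,0,0,0,0]],
])

```text
time_s: 1.1
eef_pos: [0.4781, 0.217, 0.4396]
eef_rot: [-0.0, 0.137, 0.991, -0.0]
wrist_force: [0.4, 0.4, 0.5]
opening: 1.002
```

Call:
drive_tool([
  [[-0.6,-0.4,0,0,0,-0.62,128],[-0.6,-0.4,0,0,0,-0.62,128],[0,0,0,0,0,0,128]],
])

```text
time_s: 1.4
eef_pos: [0.5287, 0.1629, 0.4391]
eef_rot: [0.0, 0.052, 0.999, -0.001]
wrist_force: [0.3, 0.7, 0.6]
opening: 0.516
```

Run:
```python
from h import *
o=ctrl.get_obs(); print({k:np.round(o[k],4) for k in ("time_s","eef_pos","eef_rot","opening","wrist_force")})
c=ctrl.camera("wrist"); c["obs"]=o; np.save("w1.npy",c,allow_pickle=True)
print(c["intrinsics"],c["tool_from_camera"])
cv2.imwrite("pics/w1.png",cv2.resize(c["pixels"][:,:,::-1],(800,600)))
```

```text
{'time_s': np.float64(1.4), 'eef_pos': array([0.5287, 0.1629, 0.4391]), 'eef_rot': array([ 1.000e-04,  5.210e-02,  9.986e-01, -6.000e-04]), 'opening': np.float64(0.5164), 'wrist_force': array([0.2886, 0.7146, 0.6155])}
[[318.2149426    0.         256.63312674]
 [  0.         318.2149426  196.37469516]
 [  0.           0.           1.        ]] [[-2.31982803e-04 -9.53457208e-01 -3.01528273e-01  7.58350949e-02]
 [ 9.99999950e-01 -1.56367716e-04 -2.74909096e-04 -4.19686481e-05]
 [ 2.14964772e-04 -3.01528322e-01  9.53457196e-01  3.01148067e-02]
 [ 0.00000000e+00  0.00000000e+00  0.00000000e+00  1.00000000e+00]]
```

View pics/w1.png

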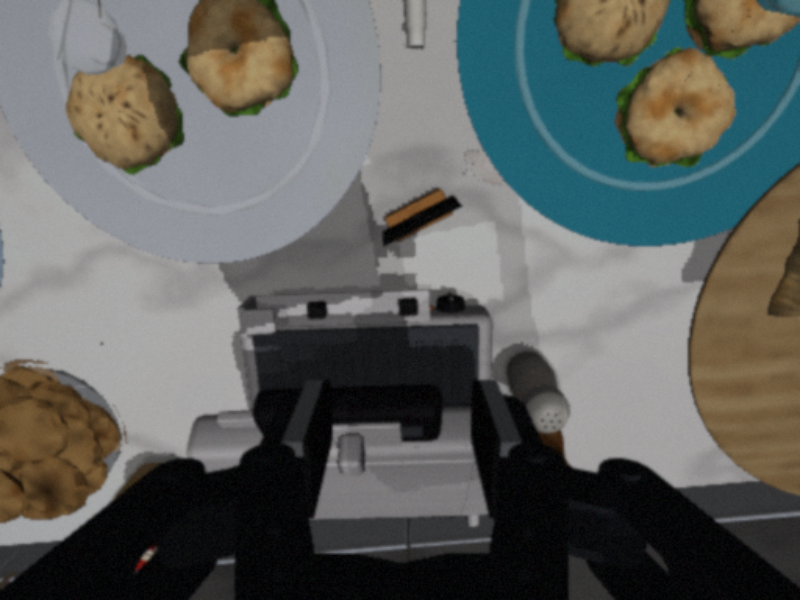

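The wrist view has the robot side at the top and +y to the right. The tab is at (350,455), the handle at (255–440, 405), and the keeper's front right corner at (255,310).

```bash
cat >> h.py <<'E'
from scipy.spatial.transform import Rotation as Rn
def cloud(c):
    K=c["intrinsics"]; d=c["depth"]; v,u=np.mgrid[:d.shape[0],:d.shape[1]]
    p=np.stack([(u-K[0,2])*d/K[0,0],(v-K[1,2])*d/K[1,1],d],-1)
    if "R" in c: w=(p-np.asarray(c["t"]))@np.asarray(c["R"])
    else:
        T=c["tool_from_camera"]; o=c["obs"]; q=o["eef_rot"]
        w=(p@T[:3,:3].T+T[:3,3])@Rn.from_quat([q[1],q[2],q[3],q[0]]).as_matrix().T+o["eef_pos"]
    w[d==0]=np.nan; return w
E
python3 - <<'E'
from h import *
c=np.load("top.npy",allow_pickle=True).item(); w=cloud(c)
P=w[152:186,226:286].reshape(-1,3); P=P[~np.isnan(P).any(1)]
m=np.median(P,0)
for _ in range(3):
    n=np.linalg.svd(P-P.mean(0),full_matrices=False)[2][2]; n*=np.sign(n[2]); r=(P-P.mean(0))@n; P=P[abs(r)<.004]
print("plate n",n.round(4),"tilt",np.arccos(n[2]),"yaw",np.degrees(np.arctan2(n[1],n[0])),P.mean(0).round(4),r.std())
# top-view edges of table-level silhouette: plate's footprint colours not needed; tab & handle
np.set_printoptions(linewidth=220,suppress=True)
print("top tab"); 
for v in range(190,204,2): print(v,[tuple((w[v,u]*1000).round().tolist()) for u in range(246,260,2)])
c=np.load("w1.npy",allow_pickle=True).item(); x=cloud(c)
print("wrist")
for v in range(268,306,4): print(v,[tuple(np.nan_to_num(x[v,u]*1000).round().tolist()) for u in range(214,236,3)])
E
```

```text
plate n [ 0.5654 -0.0396  0.8238] tilt 0.6026448749685526 yaw -4.002541750910435 [0.6674 0.1214 0.1293] 0.0012569937465962701
top tab
190 [(616.0, 141.0, 164.0), (616.0, 136.0, 162.0), (616.0, 132.0, 163.0), (616.0, 128.0, 160.0), (617.0, 124.0, 160.0), (616.0, 119.0, 167.0), (616.0, 115.0, 164.0)]
192 [(612.0, 140.0, 162.0), (612.0, 136.0, 165.0), (610.0, 132.0, 186.0), (610.0, 128.0, 190.0), (610.0, 124.0, 183.0), (612.0, 119.0, 165.0), (612.0, 115.0, 164.0)]
194 [(607.0, 140.0, 163.0), (608.0, 136.0, 163.0), (605.0, 132.0, 192.0), (605.0, 128.0, 190.0), (606.0, 123.0, 189.0), (608.0, 119.0, 158.0), (608.0, 115.0, 159.0)]
196 [(602.0, 140.0, 175.0), (603.0, 136.0, 173.0), (601.0, 132.0, 191.0), (601.0, 127.0, 195.0), (601.0, 123.0, 194.0), (603.0, 119.0, 172.0), (603.0, 115.0, 169.0)]
198 [(598.0, 140.0, 176.0), (598.0, 136.0, 174.0), (597.0, 131.0, 192.0), (597.0, 127.0, 195.0), (597.0, 123.0, 195.0), (599.0, 119.0, 174.0), (599.0, 115.0, 172.0)]
200 [(594.0, 140.0, 177.0), (594.0, 136.0, 176.0), (593.0, 131.0, 191.0), (593.0, 127.0, 190.0), (593.0, 123.0, 186.0), (594.0, 119.0, 1
[... 1379 characters left out ...]
, (597.0, 126.0, 193.0), (597.0, 129.0, 193.0), (598.0, 131.0, 193.0), (598.0, 133.0, 193.0), (0.0, 0.0, 0.0), (618.0, 134.0, 164.0)]
296 [(623.0, 113.0, 159.0), (599.0, 124.0, 195.0), (599.0, 126.0, 195.0), (600.0, 129.0, 194.0), (599.0, 131.0, 195.0), (600.0, 133.0, 195.0), (602.0, 135.0, 191.0), (624.0, 133.0, 160.0)]
300 [(629.0, 112.0, 157.0), (607.0, 122.0, 189.0), (604.0, 125.0, 194.0), (604.0, 128.0, 193.0), (604.0, 130.0, 193.0), (605.0, 132.0, 192.0), (608.0, 134.0, 188.0), (631.0, 132.0, 157.0)]
304 [(637.0, 110.0, 151.0), (637.0, 113.0, 151.0), (638.0, 116.0, 151.0), (612.0, 126.0, 188.0), (612.0, 129.0, 188.0), (638.0, 125.0, 151.0), (640.0, 127.0, 150.0), (639.0, 130.0, 151.0)]
```

Call:
drive_tool([
  [[-0.37,-0.14,0.28,0,0,-0.12,195],[-0.37,-0.14,0.28,0,0,0,195],[-0.37,-0.14,0.28,0,0,0,195],[-0.37,-0.14,0.28,0,0,0,195],[0,0,0,0,0,0,195]],
])

```text
time_s: 1.95
eef_pos: [0.5976, 0.1316, 0.3809]
eef_rot: [-0.002, 0.043, 0.999, -0.0]
wrist_force: [-0.0, -0.5, -0.6]
opening: 0.237
```

Run:
```python
from h import *
o=ctrl.get_obs(); print({k:np.round(o[k],4) for k in ("time_s","eef_pos","eef_rot","opening","wrist_force")})
c=ctrl.camera("wrist"); c["obs"]=o; np.save("w2.npy",c,allow_pickle=True)
cv2.imwrite("pics/w2.png",cv2.resize(c["pixels"][200:384,120:400,::-1],None,fx=2.8,fy=2.8,interpolation=cv2.INTER_CUBIC))
```

```text
{'time_s': np.float64(1.95), 'eef_pos': array([0.5976, 0.1316, 0.3809]), 'eef_rot': array([-2.200e-03,  4.300e-02,  9.991e-01, -2.000e-04]), 'opening': np.float64(0.2366), 'wrist_force': array([-0.0434, -0.4828, -0.6065])}
```

View pics/w2.png

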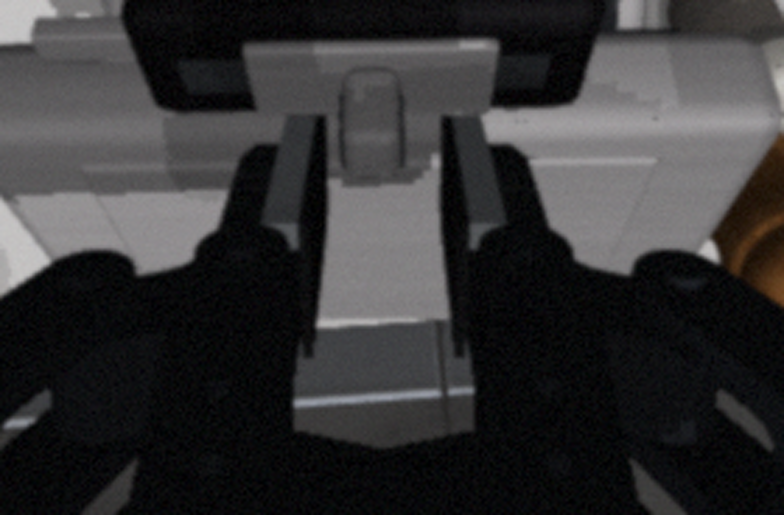

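The wrist crop shows the tab at (372,120) between the tips (edges at 325 and 443), about 2 mm to the right of the middle. I'll lower the tips around it.

Call:
drive_tool([
  [[0,-0.03,0.16,0,0,0,195],[0,0,0.16,0,0,0,195],[0,0,0.12,0,0,0,195],[0,0,0,0,0,0,195]],
])

```text
time_s: 2.4
eef_pos: [0.5967, 0.1305, 0.3606]
eef_rot: [-0.001, 0.042, 0.999, -0.0]
wrist_force: [-0.1, 1.1, -0.1]
opening: 0.237
```

Call:
drive_tool([
  [[0,0,0.06,0,0,0,195],[0,0.08,0,0,0,0,195],[0,0.08,0,0,0,0,195],[0,0.08,0,0,0,0,195]],
])

```text
time_s: 2.8
eef_pos: [0.5985, 0.1422, 0.3586]
eef_rot: [-0.0, 0.043, 0.999, -0.0]
wrist_force: [0.0, -2.5, -0.2]
opening: 0.238
```

Call:
drive_tool([
  [[0,0.08,0,0,0,0,195]],
])

```text
time_s: 2.9
eef_pos: [0.5988, 0.1463, 0.3586]
eef_rot: [-0.0, 0.042, 0.999, -0.0]
wrist_force: [-1.1, -2.1, -1.6]
opening: 0.235
```

Call:
drive_tool([
  [[0,0.04,0,0,0,0,195]],
])

```text
time_s: 3.0
eef_pos: [0.5989, 0.1485, 0.3586]
eef_rot: [-0.0, 0.042, 0.999, -0.0]
wrist_force: [-2.3, -1.3, -0.7]
opening: 0.233
```

Call:
drive_tool([
  [[0,0.04,0,0,0,0,195]],
])

```text
time_s: 3.1
eef_pos: [0.5991, 0.1503, 0.3586]
eef_rot: [-0.0, 0.042, 0.999, -0.0]
wrist_force: [-2.0, -2.0, -0.9]
opening: 0.235
```

Call:
drive_tool([
  [[0,0.04,0,0,0,0,195]],
])

```text
time_s: 3.2
eef_pos: [0.5993, 0.152, 0.3586]
eef_rot: [-0.0, 0.042, 0.999, -0.0]
wrist_force: [-2.4, -9.0, 0.3]
opening: 0.232
```

Call:
drive_tool([
  [[0,-0.01,0.04,0,0,0,195],[0.095,0,0.148,0,0,0,195],[0.095,0,0.148,0,0,0,195],[0.08,0,0.155,0,0,0,195],[0.08,0,0.155,0,0,0,195]],
])

```text
time_s: 3.7
eef_pos: [0.5813, 0.1528, 0.326]
eef_rot: [-0.0, 0.042, 0.999, -0.0]
wrist_force: [-1.5, -4.3, 6.1]
opening: 0.237
```

Run:
```python
from h import *
o=ctrl.get_obs(); print({k:np.round(o[k],4) for k in ("time_s","eef_pos","eef_rot","opening","wrist_force")})
c=ctrl.camera("scene")
cv2.imwrite("pics/s3.png",cv2.resize(c["pixels"][100:300,170:350,::-1],None,fx=3,fy=3,interpolation=cv2.INTER_CUBIC))
c=ctrl.camera("wrist"); c["obs"]=o; np.save("w3.npy",c,allow_pickle=True)
cv2.imwrite("pics/w3.png",cv2.resize(c["pixels"][200:384,120:400,::-1],None,fx=2.8,fy=2.8,interpolation=cv2.INTER_CUBIC))
```

```text
{'time_s': np.float64(3.7), 'eef_pos': array([0.5813, 0.1528, 0.326 ]), 'eef_rot': array([-2.000e-04,  4.250e-02,  9.991e-01, -3.000e-04]), 'opening': np.float64(0.2371), 'wrist_force': array([-1.5266, -4.3406,  6.1024])}
```

View pics/w3.png

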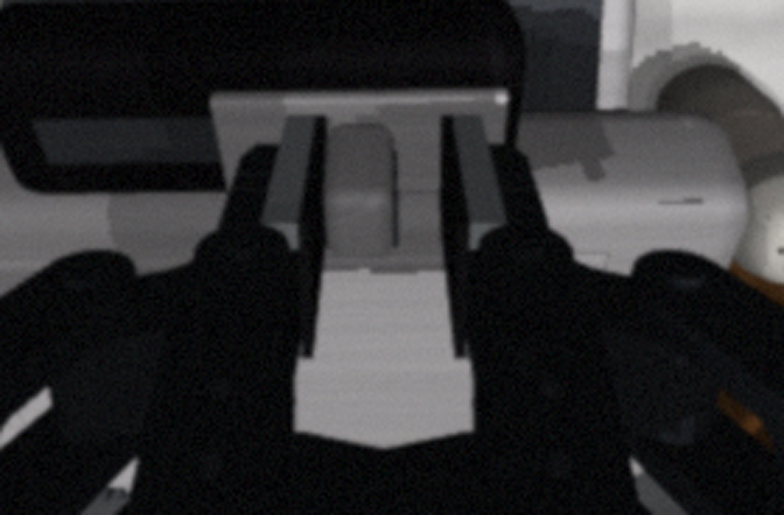

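The wrist crop shows the thumb plate at the left end of the handle, so the catch is drawn back. The right finger (325) is against the tab, and both tips press on the thumb plate. I'll keep going down.

Call:
drive_tool([
  [[0.067,0,0.162,0,0,0,195],[0.067,0,0.162,0,0,0,195],[0.051,0,0.167,0,0,0,195],[0.051,0,0.167,0,0,0,195],[0.035,0,0.12,0,0,0,195]],
])

```text
time_s: 4.3
eef_pos: [0.568, 0.1538, 0.2875]
eef_rot: [-0.0, 0.042, 0.999, -0.0]
wrist_force: [-3.2, -5.2, 7.3]
opening: 0.235
```

Call:
drive_tool([
  [[0.03,0,0.12,0,0,0,195],[0.01,0,0.05,0,0,0,195]],
])

```text
time_s: 4.5
eef_pos: [0.5662, 0.154, 0.279]
eef_rot: [-0.0, 0.042, 0.999, -0.0]
wrist_force: [-2.3, -6.6, 8.8]
opening: 0.237
```

Call:
drive_tool([
  [[0.01,0,0.07,0,0,0,195],[0.01,0,0.07,0,0,0,195],[0.005,0,0.05,0,0,0,195]],
])

```text
time_s: 4.8
eef_pos: [0.5649, 0.1541, 0.2698]
eef_rot: [-0.0, 0.042, 0.999, -0.0]
wrist_force: [-4.1, -5.5, 7.8]
opening: 0.234
```

Call:
drive_tool([
  [[0.0,0,0.02,0,0,0,195]],
])

```text
time_s: 4.9
eef_pos: [0.5648, 0.1541, 0.2687]
eef_rot: [-0.001, 0.042, 0.999, -0.0]
wrist_force: [-5.4, -5.4, 7.8]
opening: 0.241
```

Call:
drive_tool([
  [[0.0,0,0.02,0,0,0,195]],
])

```text
time_s: 5.0
eef_pos: [0.5647, 0.1541, 0.2678]
eef_rot: [-0.001, 0.042, 0.999, -0.0]
wrist_force: [-4.9, -6.0, 9.1]
opening: 0.237
```

Call:
drive_tool([
  [[0.005,0,0.02,0,0,0,195],[0.005,0,0.02,0,0,0,195]],
])

```text
time_s: 5.2
eef_pos: [0.5644, 0.1541, 0.2659]
eef_rot: [-0.0, 0.042, 0.999, -0.0]
wrist_force: [-2.9, -6.5, 9.1]
opening: 0.235
```

Call:
drive_tool([
  [[0.0,0,0.02,0,0,0,195]],
])

```text
time_s: 5.3
eef_pos: [0.5644, 0.1541, 0.2649]
eef_rot: [-0.001, 0.042, 0.999, -0.0]
wrist_force: [-4.7, -5.5, 8.4]
opening: 0.236
```

Call:
drive_tool([
  [[0.0,0,0.02,0,0,0,195]],
])

```text
time_s: 5.4
eef_pos: [0.5643, 0.1541, 0.2639]
eef_rot: [-0.001, 0.042, 0.999, -0.001]
wrist_force: [-4.9, -6.0, 8.7]
opening: 0.233
```

Call:
drive_tool([
  [[0.0,0,0.02,0,0,0,195]],
])

```text
time_s: 5.5
eef_pos: [0.5642, 0.1541, 0.2628]
eef_rot: [-0.001, 0.042, 0.999, -0.0]
wrist_force: [-4.2, -6.0, 8.7]
opening: 0.234
```

Call:
drive_tool([
  [[0.0,0,0.02,0,0,0,195]],
])

```text
time_s: 5.6
eef_pos: [0.5642, 0.1541, 0.2619]
eef_rot: [-0.001, 0.042, 0.999, -0.0]
wrist_force: [-4.4, -6.4, 9.2]
opening: 0.236
```

Call:
drive_tool([
  [[0.0,0,0.014,0,0,0,195]],
])

```text
time_s: 5.7
eef_pos: [0.5642, 0.1541, 0.2611]
eef_rot: [-0.001, 0.042, 0.999, -0.0]
wrist_force: [-5.3, -6.0, 8.8]
opening: 0.232
```

Call:
drive_tool([
  [[0.0,0,0.014,0,0,0,195]],
])

```text
time_s: 5.8
eef_pos: [0.5641, 0.1541, 0.2604]
eef_rot: [-0.001, 0.042, 0.999, -0.0]
wrist_force: [-6.6, -6.7, 9.5]
opening: 0.236
```

Call:
drive_tool([
  [[0.0,0,0.014,0,0,0,195]],
])

```text
time_s: 5.9
eef_pos: [0.5641, 0.1542, 0.2597]
eef_rot: [-0.001, 0.042, 0.999, -0.001]
wrist_force: [-5.6, -5.9, 10.2]
opening: 0.236
```

Call:
drive_tool([
  [[0.0,0,0.014,0,0,0,195]],
])

```text
time_s: 6.0
eef_pos: [0.5641, 0.1542, 0.259]
eef_rot: [-0.001, 0.042, 0.999, -0.001]
wrist_force: [-6.4, -5.9, 9.5]
opening: 0.234
```

Call:
drive_tool([
  [[0.0,0,0.014,0,0,0,195]],
])

```text
time_s: 6.1
eef_pos: [0.564, 0.1542, 0.2583]
eef_rot: [-0.001, 0.042, 0.999, -0.001]
wrist_force: [-6.9, -6.3, 10.8]
opening: 0.237
```

Call:
drive_tool([
  [[0.0,0,0.014,0,0,0,195]],
])

```text
time_s: 6.2
eef_pos: [0.564, 0.1542, 0.2578]
eef_rot: [-0.001, 0.042, 0.999, -0.001]
wrist_force: [-8.3, -6.2, 16.8]
opening: 0.238
```

Call:
drive_tool([
  [[0.0,0,0.014,0,0,0,195]],
])

```text
time_s: 6.3
eef_pos: [0.5641, 0.1542, 0.2577]
eef_rot: [-0.001, 0.042, 0.999, -0.001]
wrist_force: [-11.3, -7.2, 20.3]
opening: 0.238
```

Call:
drive_tool([
  [[0.01,-0.03,0,0,0,0,195],[0.0,-0.04,0,0,0,0,195]],
])

```text
time_s: 6.5
eef_pos: [0.5636, 0.1521, 0.2579]
eef_rot: [-0.0, 0.042, 0.999, 0.001]
wrist_force: [-5.8, 2.5, 13.0]
opening: 0.239
```

Call:
drive_tool([
  [[0.0,-0.04,0,0,0,0,195],[0,-0.04,0,0,0,0,195]],
])

```text
time_s: 6.7
eef_pos: [0.5633, 0.1482, 0.2579]
eef_rot: [-0.0, 0.042, 0.999, 0.001]
wrist_force: [-6.3, 1.6, 12.5]
opening: 0.235
```

Call:
drive_tool([
  [[0.0,-0.04,0.008,0,0,0,195],[0,-0.03,0,0,0,0,195]],
])

```text
time_s: 6.9
eef_pos: [0.563, 0.1448, 0.2578]
eef_rot: [0.0, 0.042, 0.999, 0.001]
wrist_force: [-5.9, 2.2, 15.2]
opening: 0.232
```

Call:
drive_tool([
  [[0.0,-0.04,0,0,0,0,195]],
])

```text
time_s: 7.0
eef_pos: [0.5629, 0.1428, 0.2578]
eef_rot: [0.0, 0.042, 0.999, 0.001]
wrist_force: [-6.5, 2.5, 14.9]
opening: 0.239
```

Call:
drive_tool([
  [[0.0,-0.04,0,0,0,0,195],[0.0,-0.03,0,0,0,0,195]],
])

```text
time_s: 7.2
eef_pos: [0.5626, 0.1393, 0.2578]
eef_rot: [0.0, 0.042, 0.999, 0.001]
wrist_force: [-6.5, 3.1, 14.8]
opening: 0.236
```

Call:
drive_tool([
  [[0.0,-0.04,0,0,0,0,195],[0.0,-0.03,0,0,0,0,195]],
])

```text
time_s: 7.4
eef_pos: [0.5623, 0.1358, 0.2578]
eef_rot: [0.0, 0.042, 0.999, 0.001]
wrist_force: [-6.2, 1.7, 14.5]
opening: 0.235
```

Run:
```python
from h import *
o=ctrl.get_obs(); print({k:np.round(o[k],4) for k in ("time_s","eef_pos","eef_rot","opening","wrist_force")})
c=ctrl.camera("wrist"); c["obs"]=o; np.save("w4.npy",c,allow_pickle=True)
cv2.imwrite("pics/w4.png",cv2.resize(c["pixels"][170:354,80:360,::-1],None,fx=2.8,fy=2.8,interpolation=cv2.INTER_CUBIC))
```

```text
{'time_s': np.float64(7.4), 'eef_pos': array([0.5623, 0.1358, 0.2578]), 'eef_rot': array([2.000e-04, 4.240e-02, 9.991e-01, 1.300e-03]), 'opening': np.float64(0.2355), 'wrist_force': array([-6.233 ,  1.7146, 14.5234])}
```

View pics/w4.png

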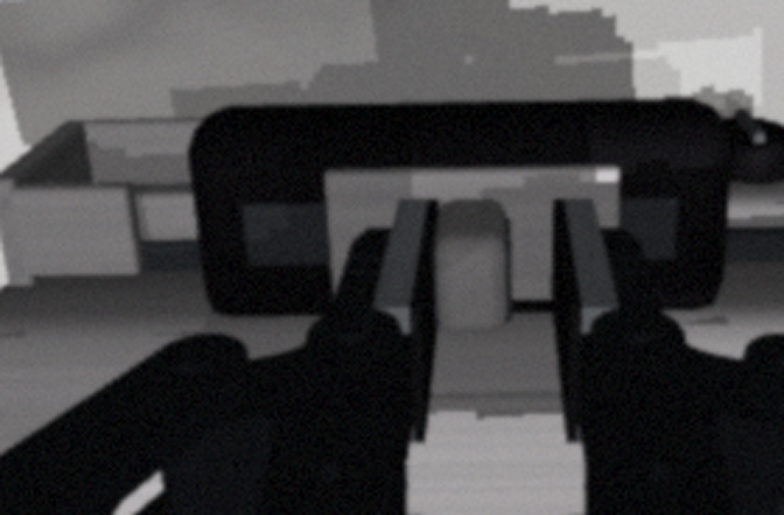

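The wrist crop shows the thumb plate near mid-handle, centre 472 against the handle's 460, so travel is about 18 mm. The tips are carrying the catch by friction, and the bolt runs out of the handle at (165,215) and under the lip at (70,230).

Call:
drive_tool([
  [[0.0,-0.04,0,0,0,0,195],[0.0,-0.03,0,0,0,0,195]],
])

```text
time_s: 7.65
eef_pos: [0.5621, 0.1323, 0.2578]
eef_rot: [0.0, 0.042, 0.999, 0.001]
wrist_force: [-6.3, 2.3, 14.8]
opening: 0.236
```

Call:
drive_tool([
  [[0.0,-0.03,0,0,0,0,195],[0.0,-0.02,0,0,0,0,195]],
])

```text
time_s: 7.85
eef_pos: [0.5619, 0.1298, 0.2578]
eef_rot: [0.0, 0.042, 0.999, 0.001]
wrist_force: [-6.6, 2.2, 15.3]
opening: 0.233
```

Call:
drive_tool([
  [[0.0,-0.02,0,0,0,0,195]],
])

```text
time_s: 7.95
eef_pos: [0.5618, 0.1288, 0.2579]
eef_rot: [0.0, 0.042, 0.999, 0.001]
wrist_force: [-6.0, 2.7, 14.3]
opening: 0.235
```

Call:
drive_tool([
  [[0.0,-0.016,0,0,0,0,195]],
])

```text
time_s: 8.05
eef_pos: [0.5618, 0.128, 0.2579]
eef_rot: [0.0, 0.042, 0.999, 0.001]
wrist_force: [-5.1, 2.8, 14.0]
opening: 0.234
```

Call:
drive_tool([
  [[0.0,-0.016,0,0,0,0,195]],
])

```text
time_s: 8.15
eef_pos: [0.5617, 0.1273, 0.2578]
eef_rot: [0.0, 0.042, 0.999, 0.001]
wrist_force: [-4.9, 4.5, 14.1]
opening: 0.236
```

Fy is rising, so the bolt is home against the end wall. I'll ease off gently.

Call:
drive_tool([
  [[0,0,-0.02,0,0,0,195],[0,0,-0.02,0,0,0,195]],
])

```text
time_s: 8.35
eef_pos: [0.5617, 0.1272, 0.259]
eef_rot: [0.0, 0.042, 0.999, 0.001]
wrist_force: [-2.3, 3.2, 6.5]
opening: 0.239
```

Call:
drive_tool([
  [[0,0,-0.02,0,0,0,195],[0,0,-0.02,0,0,0,195],[0,0,-0.02,0,0,0,195]],
])

```text
time_s: 8.65
eef_pos: [0.5615, 0.1264, 0.2609]
eef_rot: [-0.0, 0.042, 0.999, 0.0]
wrist_force: [0.7, -0.1, 0.0]
opening: 0.238
```

Run:
```python
from h import *
o=ctrl.get_obs(); print({k:np.round(o[k],4) for k in ("time_s","eef_pos","eef_rot","opening","wrist_force")})
c=ctrl.camera("wrist"); c["obs"]=o; np.save("w5.npy",c,allow_pickle=True)
cv2.imwrite("pics/w5.png",cv2.resize(c["pixels"][170:354,80:360,::-1],None,fx=2.8,fy=2.8,interpolation=cv2.INTER_CUBIC))
```

```text
{'time_s': np.float64(8.65), 'eef_pos': array([0.5615, 0.1264, 0.2609]), 'eef_rot': array([-1.000e-04,  4.240e-02,  9.991e-01,  3.000e-04]), 'opening': np.float64(0.2379), 'wrist_force': array([ 0.6806, -0.0831,  0.0427])}
```

View pics/w5.png

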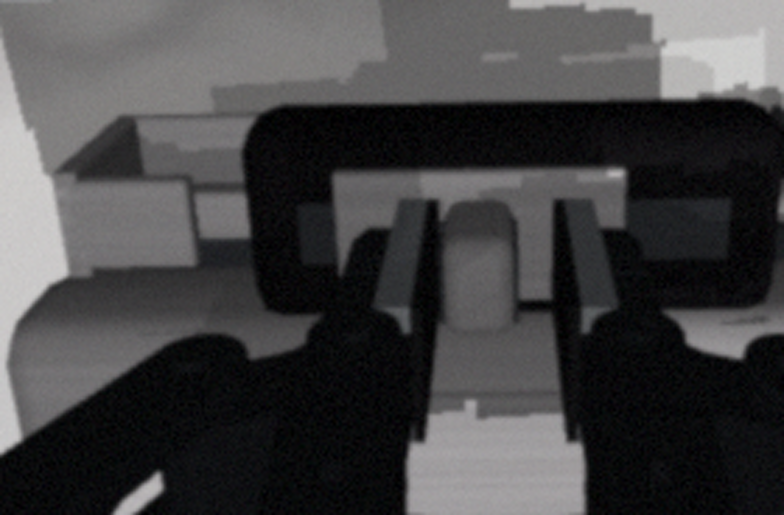

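The wrist force is zero and the plate stays down. The thumb plate centre (479) is about 6 mm right of the handle's centre (513), so travel is about 26 mm. I'll lift clear.

Call:
drive_tool([
  [[0,0,-0.1,0,0,0,195],[0,0,-0.3,0,0,0,195],[0,0,-0.6,0,0,0,195],[0,0,-0.8,0,0,0,195],[0,0,-0.8,0,0,0,195],[0,0,0,0,0,0,195],[0,0,0,0,0,0,195]],
])

```text
time_s: 9.4
eef_pos: [0.562, 0.126, 0.3935]
eef_rot: [0.002, 0.042, 0.999, 0.0]
wrist_force: [-0.2, -0.3, -1.3]
opening: 0.229
```

Run:
```python
from h import *
o=ctrl.get_obs(); print({k:np.round(o[k],4) for k in ("time_s","eef_pos","wrist_force")})
c=ctrl.camera("wrist"); c["obs"]=o
cv2.imwrite("pics/w6.png",cv2.resize(c["pixels"][:,:,::-1],(800,600)))
w=cloud(c); m=(abs(w[...,0]-.65)<.03)&(abs(w[...,1]-.12)<.07)&(w[...,2]>.05)&(w[...,2]<.15)
P=w[m]; A=np.c_[P[:,:2],np.ones(len(P))]; print(len(P),np.linalg.lstsq(A,P[:,2],rcond=None)[0])
```

```text
{'time_s': np.float64(9.4), 'eef_pos': array([0.562 , 0.126 , 0.3935]), 'wrist_force': array([-0.1545, -0.2699, -1.2955])}
3974 [-0.00457321  0.00312534  0.09207503]
```

View pics/w6.png

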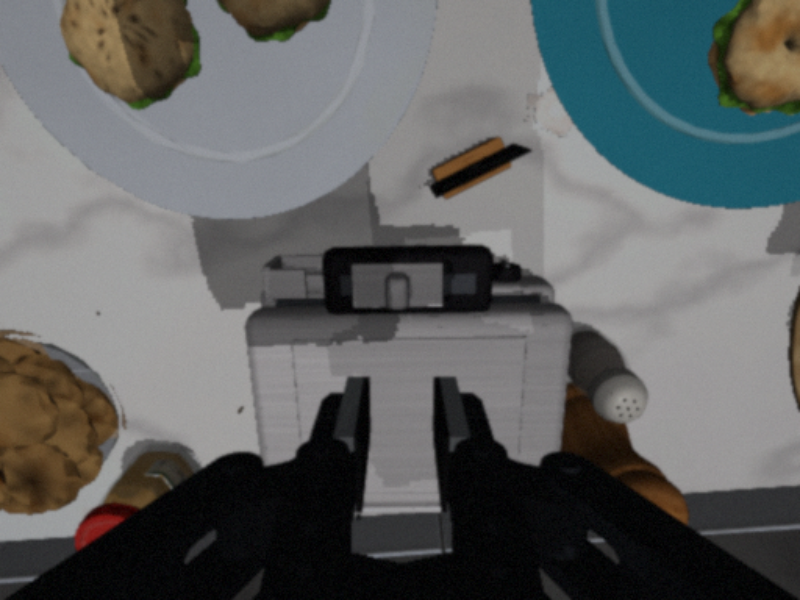

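The plate stays shut: its measured slope is about 0.005 rad. The catch is at the right of the handle (397 against handle centre 407), the bolt reaches under the keeper at (290,275), and the bystanders stand as before. I'll hand in.

```bash
python3 -c "
from bench import ctrl
print(ctrl.hand_in())"
```

```text
the job is handed in; nothing more can be done
None
```

The grill is latched shut and the job was handed in at about 9.4 s; no verdict was reported.

- **Catch drawn back:** I pushed the tab left about 19 mm until the end stop was felt, at 9 N sideways.
- **Plate pressed down:** I followed the hinge arc down. The force stayed at 8–11 N until the buffers met, then peaked at a wrist reading of about 20 N.
- **Catch slid home:** I held the plate with about 15 N while sliding the catch. The sideways force stayed at 2–3 N until the bolt touched the end wall at 4.5 N.

**Last checks:** After I eased off, the wrist force went to zero and the plate stayed shut. Its slope measured about 0.005 rad in the depth image. Before I lifted clear, the catch looked to be at about 26 mm of travel. The gripper is well clear of everything, and by eye the salt, pepper, honey and price block had not moved; I did not measure them again.

No check failed. On the way down there was a sideways wrist load in x, up to 11 N from friction, which I eased before sliding the catch.

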